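Load the feeder bank in order of width

ROBOT

A 7-joint arm with a two-finger parallel gripper is mounted at the origin on the work surface. World frame = base frame: x ahead of the robot, y to its left, z up, the work surface at z = 0. Lengths are in mm, angles in rad, forces in N, time in s.
With the tool pointing down it reaches from about 400 to 900 mm from the base axis. Payload 5.6 kg.
Tool frame: the origin (TCP) lies midway between the tips of the shut fingers; the grasp point (between the pads) lies 19 mm behind it; z points along the fingers, y is the line along which they close (so a half turn about z gives the same grasp; the last joint's range is limited). The gripper opens to 92 mm and grips with 3 to 60 N. Pads are 20 mm wide; open, the fingers measure 128 mm over their backs; the gripper's body (75 mm by 189 mm) begins 69 mm behind the grasp point.
Start: joints at [-1.269, 0.468, -0.012, 1.603, 0.006, 1.071, -0.056], TCP at [219.747, 611.736, 214.592] pointing down, gripper open.
Joint ranges: [-2.53, 2.53], [-0.31, 2.02], [-1.57, 1.55], [0.28, 2.44], [-1.29, 4.43], [0.15, 1.84], [-2.92, 2.92]. Speed limits (rad/s): [2.57, 2.57, 3.14, 3.14, 3.14, 3.14, 3.14].

INTERFACE

Orientations are given as a rotation vector (axis times angle).
In Python, from cell import robot, grip, kin, viewer gives the robot as it stands. Calls block until the motion is done:
- robot.movep(position, orientation): joint-space move of the TCP to a pose.
- robot.servo_line(position, feed=150, rotation=None): straight line of the TCP; rotation=None keeps the orientation; feed is the mean speed in mm/s.
- robot.goto_joints(angles): joint-space move.
- grip(opening, newtons=None): opening from 0.0 (shut) to 1.0 (fully open); newtons is the grip in N (None keeps the last); returns when the fingers have stopped.
- robot.hold(seconds).
- kin.ik(position, orientation): joint angles nearest the present ones, or None.
- robot.observe(): the state.
- viewer.read_camera(name): name is "scene" or "side" or "wrist"; returns the picture (480x640x3 uint8, red, green, blue); there is no depth.
- viewer.camera_info(name): a dict with "camera_matrix" (3x3 intrinsics, pixels), "k1" (the pictures are not rectified: a ray, as slopes to the right and down, at radius r is drawn at 1 + k1 r^2 times it, then the intrinsics apply), "R" (3x3) and "t" (3): a world point X has camera coordinates R X + t. Camera axes: x right, y down, z forward; pixel columns grow to the right and rows downward; lengths in mm; the calibration is good to about 2 mm. A picture is of the moment at which its call begins: read the wrist's pose just before it. camera_info takes no time and is no camera call; for the wrist camera it gives the pose at the moment of the call.
A pose or a line that the arm cannot do raises robot.IKError and nothing moves.
- robot.job_done(): hands the job in; it is judged then, once.
Trained networks look in the newest picture that a camera, given by its name, has taken for a name from the list of things; names that differ only in an ending like _2 or _b are one class to them, and where a whole thing is asked for, a point or a joint stands for the part that bears it (a point fixed in the world has none). Each returns a list of dicts, best first, with "confidence" (0 to 1); they miss things now and then, are a little off and sometimes report something else, mostly with a low value. They report only what shows in the picture. A call takes as long as a camera call. They do not tell look-alikes from the thing itself.
- viewer.silhouettes(name, camera): "mask" (480x640 bool, what is visible of it).
- viewer.pinpoint(name, camera): "at" ([x, y, z] in mm, in the coordinates of the camera as it stood for that picture, good to about 4 mm: a listed point, or the origin of a listed thing).
The state is a dict: "t": time; "joints": joint angles; "joint_velocities": joint speeds; "joint_torque": joint torques, N m; "tcp_pos": TCP position; "tcp_rot": TCP orientation; "contact_force": force on the tool from outside, world axes, zero at the start; "wrist_torque": the same for the moment, N m; "grip_width": opening from 0.0 (shut) to 1.0 (fully open); "grip_force": force on a finger pad.
Only numpy, scipy, OpenCV 4.12 (cv2) and the standard library are available. Lean on these libraries where they do the work, as an engineer would, in place of code of your own. Each camera call takes 0.05 s, during which the arm holds its last target. There are 200 camera calls.

TASK

Stand the four blue feeder cassettes in the four lanes of the feeder bank in order of width, the narrowest next to the green block and the widest next to the white one. Each sits flat, straight and centred in its own lane with its nose (pick window) towards the orange fence. Keep the feeders upright, leave the two small jars where they are, and let go of everything at the end.

Things in the scene. Friction and masses are not known exactly. Their poses are not given: they have to be found in the camera images.
- feeder_w22_mid (a point): Blue feeder cassette, narrowest of four: 22 mm wide (y), 100 long (x), loose, upright, about 157 g. Point: its centre, half-way up its 80 mm. Body: block 40 mm high with steel foot. Black grip tab on the middle of its top, 14 mm thick (x), 20 wide (y), 40 to 80 mm above the foot: pinch it from above, closing along x. +x: nose, the end with the steel pick window.
- feeder_w33_mid (a point): Blue feeder cassette, second narrowest of four: 33 mm wide (y), 100 long (x), loose, upright, about 186 g. Point: its centre, half-way up its 80 mm. Body: block 40 mm high with steel foot. Black grip tab on the middle of its top, 14 mm thick (x), 20 wide (y), 40 to 80 mm above the foot: pinch it from above, closing along x. +x: nose, the end with the steel pick window.
- feeder_w44_mid (a point): Blue feeder cassette, second widest of four: 44 mm wide (y), 100 long (x), loose, upright, about 214 g. Point: its centre, half-way up its 80 mm. Body: block 40 mm high with steel foot. Black grip tab on the middle of its top, 14 mm thick (x), 20 wide (y), 40 to 80 mm above the foot: pinch it from above, closing along x. +x: nose, the end with the steel pick window.
- feeder_w58_mid (a point): Blue feeder cassette, widest of four: 58 mm wide (y), 100 long (x), loose, upright, about 251 g. Point: its centre, half-way up its 80 mm. Body: block 40 mm high with steel foot. Black grip tab on the middle of its top, 14 mm thick (x), 20 wide (y), 40 to 80 mm above the foot: pinch it from above, closing along x. +x: nose, the end with the steel pick window.
- bank: Fixed aluminium plate 150 (x) by 352 (y) by 12 mm; origin: centre of its underside, on the table. On top four black lanes 120 mm long (x), 60 wide, each with a small white cross at its centre: centres at x 0, y -102, -34, 34, 102 mm, floor 12 mm above the origin. An orange fence 8 mm thick, 18 mm above the plate, runs along the +x edge.
- bank_fence (a point): Top of the middle of the bank's orange fence, 71 mm along the bank's +x from its centre and 30 mm above the table; the feeder noses must point to the fence side. Axes as the bank.
- start_block: Green block fixed on one end of the bank (an equal white block is on the other end; which end is green varies): 100 x 30 x 24 mm, origin: centre of its underside, 155 mm from the bank's centre along +y or -y. It marks the start of the row: the narrowest feeder goes next to it. The lane centres are 53, 121, 189 and 257 mm from it.
- flux_jar_mid (a point): Small amber jar with white cap, 34 mm diameter, 52 mm high, loose; point half-way up. A bystander, to be left where it is.
- paste_jar_mid (a point): Small white jar with red cap, 34 mm diameter, 46 mm high, loose; point half-way up. A bystander, to be left where it is.
There are look-alikes about, which are no part of the job. Leave any brown, red or yellow look-alike of the part that bears feeder_w58_mid alone.

How it is judged (in metres and radians):
At the end, for the whole second after the job is handed in: From the green block on, the 22, 33, 44 and 58 mm feeders stand in lanes 1 to 4: lane distance from the green block within 11 mm, lengthways within 13 mm, flat on the bank (6 mm, tilt 0.1 rad), straight within 0.18 rad, nose to the fence, released and at rest (horizontal distance between feeder_w22_mid and start_block between 0.042 and 0.064 m and x of feeder_w22_mid in the frame of bank between -0.013 and 0.013 m and z of feeder_w22_mid in the frame of bank between 0.046 and 0.058 m and angle between the x axis of each of feeder_w22_mid, feeder_w33_mid, feeder_w44_mid, feeder_w58_mid and the x axis of bank, either way round below 0.18 rad and x of bank_fence in the frame of feeder_w22_mid above 0.02 m and angle between each of feeder_w22_mid, feeder_w33_mid, feeder_w44_mid, feeder_w58_mid's own z axis and vertical below 0.1 rad and linear speed of each of feeder_w22, feeder_w33, feeder_w44, feeder_w58 below 0.02 m/s and contact force between each of feeder_w22, feeder_w33, feeder_w44, feeder_w58 and the fingers below 0.1 N and horizontal distance between feeder_w33_mid and start_block between 0.11 and 0.132 m and x of feeder_w33_mid in the frame of bank between -0.013 and 0.013 m and z of feeder_w33_mid in the frame of bank between 0.046 and 0.058 m and x of bank_fence in the frame of feeder_w33_mid above 0.02 m and horizontal distance between feeder_w44_mid and start_block between 0.178 and 0.2 m and x of feeder_w44_mid in the frame of bank between -0.013 and 0.013 m and z of feeder_w44_mid in the frame of bank between 0.046 and 0.058 m and x of bank_fence in the frame of feeder_w44_mid above 0.02 m and horizontal distance between feeder_w58_mid and start_block between 0.246 and 0.268 m and x of feeder_w58_mid in the frame of bank between -0.013 and 0.013 m and z of feeder_w58_mid in the frame of bank between 0.046 and 0.058 m and x of bank_fence in the frame of feeder_w58_mid above 0.02 m); the robot touches nothing.
It fails at once if a feeder is tipped over (more than 0.6 rad) (angle between any of feeder_w22_mid, feeder_w33_mid, feeder_w44_mid, feeder_w58_mid's own z axis and vertical above 0.6 rad).
It fails at once if the flux jar is pushed away or lifted (more than 30 mm) (distance of flux_jar_mid from where it was at the start of the episode above 0.03 m).
It fails at once if the paste jar is pushed away or lifted (more than 30 mm) (distance of paste_jar_mid from where it was at the start of the episode above 0.03 m).
It also fails if it takes over 112 s, if anything falls off the work surface, if the arm or the gripper's body presses on something with over 40 N, if the wrist force passes 120 N, or if a joint passes its speed limit or range.

## Working session

There is one attempt and no reset: what is moved stays moved. The work goes in short steps, each a Python script; the robot and the scene stay as the last script left them, time stands still between calls to the robot, and variables do not carry over. Pictures are saved under pics/ and viewed, at most 14 in all, crops included, and the job is handed in when it is done.

```bash
ls; mkdir -p pics
python3 - <<'E'
from cell import robot, grip, kin, viewer
import cv2, numpy as np
s=robot.observe();print(s)
for n in("scene","side","wrist"):
    im=viewer.read_camera(n);cv2.imwrite(f"pics/a_{n}.png",im[...,::-1])
    i=viewer.camera_info(n);R=np.array(i["R"]);t=np.array(i["t"])
    print(n,i["camera_matrix"],i["k1"],(-R.T@t).round(),R.round(2).tolist())
    for th in["feeder_w22_mid","feeder_w33_mid","feeder_w44_mid","feeder_w58_mid","bank","bank_fence","start_block","flux_jar_mid","paste_jar_mid"]:
        print(th,[((R.T@(np.array(d["at"])-t)).round(0).tolist(),round(d["confidence"],2)) for d in viewer.pinpoint(th,n)])
E
```

```text
pics
{'t': 0.0, 'joints': array([-1.26899915,  0.46837405, -0.01163494,  1.60361996,  0.00598559,
        1.07139106, -0.05626624]), 'joint_velocities': array([ 0.00143515, -0.00098094, -0.00218926, -0.00063632,  0.00088461,
       -0.00096065,  0.00351058]), 'joint_torque': array([-8.12876315e-04, -5.20565557e+01, -1.25948826e-02, -2.43753505e+01,
       -5.66882221e-02,  1.71051105e-02,  1.19815963e-04]), 'tcp_pos': array([219.55030868, 611.17936813, 213.64389867]), 'tcp_rot': array([-5.38904739e-01, -3.09481522e+00,  2.74153885e-03]), 'contact_force': array([ 0.57028237,  0.6767067 , -0.4392891 ]), 'wrist_torque': array([-0.02081232,  0.07519388, -0.02176473]), 'grip_force': 0.0, 'grip_width': 1.0028345303990402}
scene [[448.2411636    0.         325.05304505]
 [  0.         448.2411636  240.54116403]
 [  0.           0.           1.        ]] -0.023498322355481983 [1059. -326.  915.] [[0.32, 0.95, -0.01], [0.76, -0.27, -0.59], [-0.56, 0.18, -0.81]]
feeder_w22_mid [([445.0, 301.0, 41.0], 0.97), ([469.0, -203.0, 24.0], 0.16)]
feeder_w33_mid [([442.0, -112.0, 45.0], 0.84)]
feeder_w4
[... 931 characters left out ...]

bank [([638.0, 108.0, 13.0], 0.72), ([632.0, -45.0, 0.0], 0.69)]
bank_fence [([700.0, -45.0, 28.0], 0.58)]
start_block [([639.0, 107.0, 13.0], 0.92), ([446.0, 302.0, 39.0], 0.36)]
flux_jar_mid [([449.0, 204.0, 25.0], 0.74)]
paste_jar_mid [([469.0, -204.0, 23.0], 0.84)]
wrist [[338.65052589   0.         323.54999674]
 [  0.         338.65052589 237.38903924]
 [  0.           0.           1.        ]] 0.01497713991176794 [142. 638. 385.] [[0.34, 0.94, -0.0], [0.9, -0.32, 0.29], [0.27, -0.1, -0.96]]
feeder_w22_mid [([451.0, 301.0, 35.0], 0.77)]
feeder_w33_mid []
feeder_w44_mid []
feeder_w58_mid []
bank []
bank_fence []
start_block []
flux_jar_mid []
paste_jar_mid [([450.0, 300.0, 38.0], 0.67)]
```

View pics/a_scene.png

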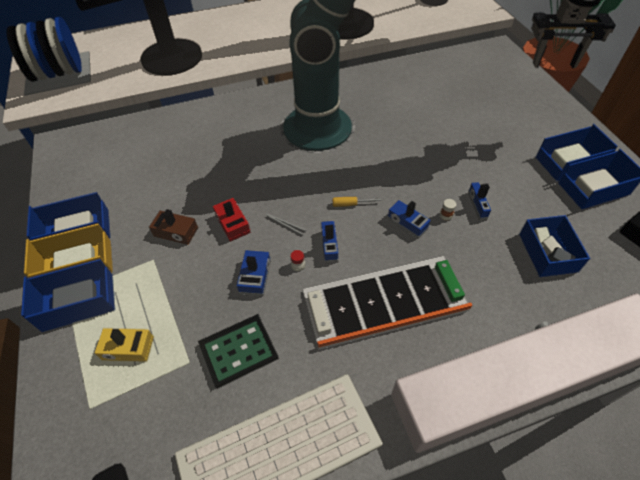

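View pics/a_side.png

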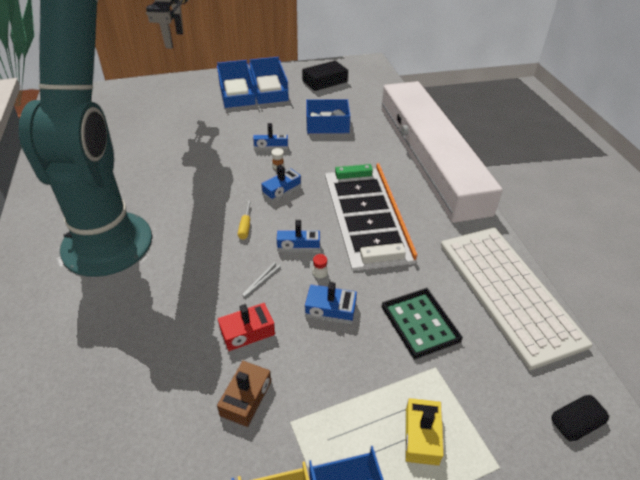

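The scene picture shows the four blue feeders at about (253,272) w58, (329,240) w33, (410,217) w44 and (481,200) w22. Their windows all point down, roughly towards world +x. The bank has its green block at (450,280), the +y end, and its orange fence on the +x side. The side picture agrees. Next I fit the poses to the silhouettes.

```bash
cat > h.py <<'E'
from cell import robot, grip, kin, viewer
import cv2, numpy as np
from scipy.optimize import minimize
from scipy.spatial.transform import Rotation
W={22:(446,302),33:(440,-115),44:(440,98),58:(466,-313)}
def box(c,s): return np.array([[c[0]+i*s[0]/2,c[1]+j*s[1]/2,c[2]+k*s[2]/2] for i in(-1,1) for j in(-1,1) for k in(-1,1)])
def feeder(w): return [box((0,0,20),(100,w,40)),box((0,0,60),(14,20,40))]
BANK=[box((0,0,6),(150,352,12)),box((71,0,21),(8,352,18))]  # end blocks fitted separately
def cam(n):
    i=viewer.camera_info(n);return np.array(i["camera_matrix"]),i["k1"],np.array(i["R"]),np.array(i["t"])
def project(P,c):
    K,k,R,t=c;p=P@R.T+t;s=p[:,:2]/p[:,2:];s=s*(1+k*(s**2).sum(1,keepdims=True))
    return s@K[:2,:2].T+K[:2,2]
def place(P,q):
    c,s=np.cos(q[2]),np.sin(q[2]);return P@np.array([[c,s,0],[-s,c,0],[0,0,1]])+[q[0],q[1],q[3] if len(q)>3 else 0]
def render(parts,q,c):
    m=np.zeros((480,640),np.uint8)
    for P in parts:
        h=cv2.convexHull((project(place(P,q),c)*16).round().astype(np.int32).reshape(-1,1,2))
        cv2.fillConvexPoly(m,h,255,cv2.LINE_AA,4)
    return m/255.
def iou(a,b): return np.minimum(a,b).sum()/max(np.maximum(a,b).sum(),1)
def fit(parts,q0,views):
    """views: list of (mask,cam); q=(x,y,yaw)"""
    z=list(q0[3:])
    f=lambda v:-np.mean([iou(render(parts,[v[0],v[1],v[2]/50,*z],c),m) for m,c in views])
    best=None
    for y in np.arange(-.6,.61,.3):
        v0=np.array([q0[0],q0[1],(q0[2]+y)*50])
        r=minimize(f,v0,method="Nelder-Mead",options=dict(initial_simplex=v0+np.vstack([np.zeros(3),np.eye(3)*8]),xatol=.1,fatol=1e-4,maxiter=150))
        if best is None or r.fun<best.fun: best=r
    return np.array([best.x[0],best.x[1],best.x[2]/50]),-best.fun
def masks(name,n,parts,q0):
    """after read_camera(n): best matching mask near q0"""
    c=cam(n);g=cv2.dilate(render(parts,q0,c),np.ones((9,9)))
    ms=[d["mask"].astype(float) for d in viewer.silhouettes(name,n)]
    ms=[m for m in ms if iou(m,g)>.3]
    return [(max(ms,key=lambda m:iou(m,g)),c)] if ms else []
def rot(yaw,sign=1):
    u=sign*np.array([np.cos(yaw),np.sin(yaw),0]);z=np.array([0,0,-1.]);x=np.cross(u,z)
    return Rotation.from_matrix(np.column_stack([x,u,z])).as_rotvec()
E
python3 - <<'E'
from h import *
vs={w:[] for w in W};vb=[]
for n in("scene","side"):
    viewer.read_camera(n)
    for w in W: vs[w]+=masks(f"feeder_w{w}_mid",n,feeder(w),[*W[w],0])
    vb+=masks("bank",n,BANK,[632,-47,-.04])
for w in W:
    q,s=fit(feeder(w),[*W[w],0],vs[w])
    print(w,len(vs[w]),q.round(3),round(s,3),[fit(feeder(w),[*W[w],0],[v])[0].round(2).tolist() for v in vs[w]])
    for sg in(1,-1): print(sg,[None if (j:=kin.ik([q[0],q[1],z],rot(q[2],sg))) is None else np.round(j[[0,6]],2) for z in(45,140)])
q,s=fit(BANK,[632,-47,-.04],vb);print("bank",len(vb),q,s,[fit(BANK,[632,-47,-.04],[v]) for v in vb])
for sg in(1,-1): print(sg,[None if (j:=kin.ik([*(place(np.array([[0,y,0.]]),q)[0,:2]),60],rot(q[2],sg))) is None else np.round(j[[0,6]],2) for y in(-102,-34,34,102)])
E
```

```text
22 1 [ 4.47413e+02  2.98763e+02 -1.37000e-01] 0.834 [[447.41, 298.76, -0.14]]
1 [array([-0.9 , -0.55]), array([-0.95, -0.62])]
-1 [array([-0.44,  2.15]), array([-0.45,  2.24])]
33 2 [ 4.41357e+02 -1.14008e+02 -2.66000e-01] 0.882 [[440.85, -114.31, -0.27], [441.54, -112.99, -0.22]]
1 [array([-0.48,  0.57]), array([-0.5 ,  0.23])]
-1 [array([-0.78, -2.14]), array([-0.86, -2.47])]
44 2 [441.026  98.265   0.527] 0.858 [[440.62, 97.88, 0.41], [442.3, 100.85, 0.64]]
1 [array([-0.56,  0.47]), array([-0.65,  0.38])]
-1 [array([-1.26, -1.82]), array([-1.34, -2.15])]
58 2 [ 4.68612e+02 -3.11776e+02 -3.95000e-01] 0.908 [[468.53, -311.82, -0.4], [469.3, -310.65, -0.38]]
1 [array([0.04, 0.62]), array([-0.08,  0.55])]
-1 [array([-0.34, -2.03]), array([-0.37, -2.2 ])]
bank 2 [ 6.30759699e+02 -4.37159203e+01 -7.85050334e-02] 0.817205636146795 [(array([ 6.29332383e+02, -4.42359391e+01, -7.06751378e-02]), np.float64(0.8111213720960103)), (array([ 6.31095738e+02, -4.19183513e+01, -8.01032505e-02]), np.float64(0.8266437804868549))]
1 [array([-0.26,  0.53]), array([-0.33,  0.37]), array([-0.44,  0.27]), array([-0.54,  0.17])]
-1 [array([-0.62, -2.17]), array([-0.73, -2.27]), array([0.75, 2.22]), array([-0.03,  2.81])]
```

```bash
cat >> h.py <<'E'
def look_feeder(w,q,tag,z=170):
    robot.movep([q[0],q[1],z],rot(q[2]))
    im=viewer.read_camera("wrist");cv2.imwrite(f"pics/{tag}.png",im[...,::-1])
    v=masks(f"feeder_w{w}_mid","wrist",feeder(w),q)
    return im,v
E
python3 - <<'E'
from h import *
from scipy.optimize import least_squares
q=np.array([630.8,-44,-.0785])
robot.movep([550,-44,230],rot(q[2]))
im=viewer.read_camera("wrist");c=cam("wrist");print(robot.observe()["t"])
g=cv2.cvtColor(im,cv2.COLOR_RGB2GRAY)
L=np.array([[0,y,12.] for y in(-102,-34,34,102)])
p=project(place(L,q),c);obs=[]
for u,v in p:
    x0,y0=int(u)-13,int(v)-13;patch=g[y0:y0+27,x0:x0+27]
    m=(patch>patch.min()+.5*(float(patch.max())-patch.min())).astype(np.uint8)
    n,lab,st,ce=cv2.connectedComponentsWithStats(m)
    k=1+np.argmin(np.hypot(*(ce[1:]-13).T)) if n>1 else 0
    obs.append(ce[k]+[x0,y0]);print((u,v),obs[-1],st[k].tolist(),patch.min(),patch.max())
r=least_squares(lambda s:(project(place(L,[s[0],s[1],s[2]/100]),c)-obs).ravel(),[q[0],q[1],q[2]*100])
b=[r.x[0],r.x[1],r.x[2]/100];print("bank",b,r.fun.round(2))
np.save("bank.npy",b)
for pnt in obs: cv2.circle(im,tuple(int(a) for a in pnt),8,(255,0,0),1)
cv2.imwrite("pics/bank.png",im[...,::-1])
E
```

```text
4.75
(np.float64(388.57513344365134), np.float64(283.6937774750411)) [388.48148148 285.98148148] [8, 11, 12, 11, 54] 6 252
(np.float64(391.80321740189424), np.float64(231.23286425875762)) [391.47457627 234.05084746] [8, 11, 12, 11, 59] 7 252
(np.float64(395.4223612889515), np.float64(173.33794967422858)) [394.75362319 176.2173913 ] [7, 10, 13, 13, 69] 10 251
(np.float64(399.5173791503361), np.float64(108.94000620700135)) [398.17241379 112.05747126] [6, 10, 14, 15, 87] 8 250
bank [np.float64(630.0721373764891), np.float64(-47.179758870313975), np.float64(-0.07220427270829306)] [ 0.08  0.08 -0.05 -0.21 -0.12  0.01  0.09  0.11]
```

View pics/bank.png

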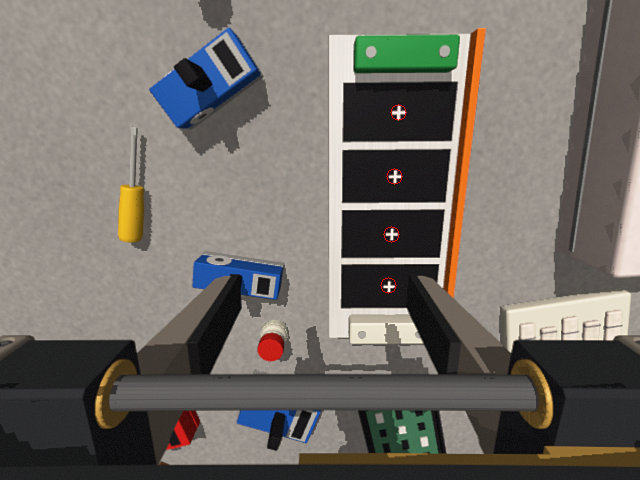

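The wrist picture shows the four lane crosses marked correctly, at about (398,112), (395,176), (391,234) and (388,286). Green is at the top (+y) and the fence is on the right (+x). The w44 window at (235,60) also faces +x. I start with w44.

```bash
cat >> h.py <<'E'
LANE={22:102,33:34,44:-34,58:-102}
def measure(w,q,tag):
    o=np.array([q[0],q[1]-90]);robot.movep([*o,170],rot(0))
    im=viewer.read_camera("wrist").copy();v=masks(f"feeder_w{w}_mid","wrist",feeder(w),q)
    if not v: cv2.imwrite(f"pics/{tag}.png",im[...,::-1]);return None,0
    r,s=fit(feeder(w),q,v)
    e=(render(feeder(w),r,v[0][1])>.5).astype(np.uint8)
    cv2.drawContours(im,cv2.findContours(e,0,2)[0],-1,(255,0,255),1);cv2.imwrite(f"pics/{tag}.png",im[...,::-1])
    return r,s
def pick(q):
    grip(.6);R=rot(q[2])
    robot.movep([q[0],q[1],120],R);robot.servo_line([q[0],q[1],48],100)
    grip(0,25);o=robot.observe();print("grip",o["grip_width"],o["grip_force"],o["t"],o["tcp_pos"].round(1))
    robot.servo_line([q[0],q[1],170],150);o=robot.observe();print("held",o["grip_width"],o["contact_force"].round(1))
def put(w):
    b=np.load("bank.npy");p=place(np.array([[0,LANE[w],0.]]),b)[0];R=rot(b[2])
    robot.servo_line([p[0],p[1],170],250,R);robot.servo_line([p[0],p[1],75],150)
    robot.servo_line([p[0],p[1],60.5],40);o=robot.observe();print("at",o["tcp_pos"].round(1),p,o["contact_force"].round(1))
    grip(.5);robot.servo_line([p[0],p[1],150],150);print("t",robot.observe()["t"])
E
python3 - <<'E'
from h import *
q,s=measure(44,[441,98.3,.53],"m44");print(q,s)
E
```

```text
[442.9325869   97.43001476   0.49739548] 0.9705091208904464
```

View pics/m44.png

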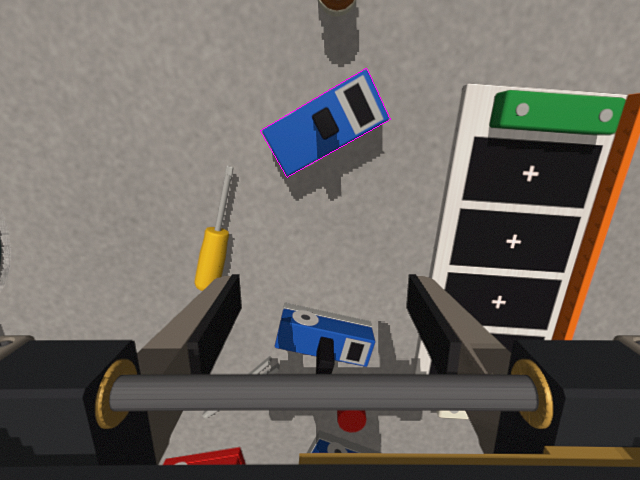

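The fitted outline lies exactly on w44 at (325,122), with its window at the +x end. I pick and place it, then measure w33.

Run:
```python
from h import *
pick([442.9,97.4,.497]);put(44)
q,s=measure(33,[441,-114,-.25],"m33");print(q,s)
```

```text
grip 0.14897391741180355 25.000181794166565 8.2 [443.1  97.5  48.1]
held 0.15034075669143968 [-0.9  0.7 -1.7]
at [627.5 -81.1  60.3] [627.61932467 -81.0911686    0.        ] [-0.1  1.  -1.6]
t 13.0167
[ 4.42117745e+02 -1.16044554e+02 -2.45436134e-01] 0.9648968313933881
```

View pics/m33.png

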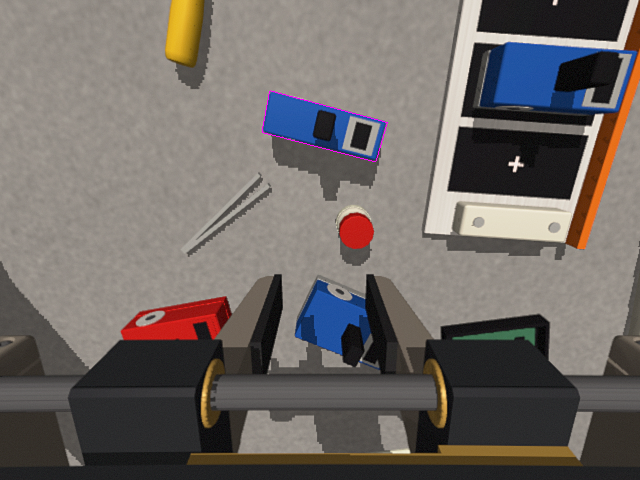

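The w33 outline fits at (325,125), and w44 stands in lane 3 at (555,77). Next I place w33 and measure w58 and w22.

Run:
```python
from h import *
pick([442.1,-116,-.245]);put(33)
q,s=measure(58,[468.6,-311.8,-.39],"m58");print(q,s)
if s>.94 and np.hypot(q[0]-468.6,q[1]+311.8)<8:
    pick(q);put(58)
    q,s=measure(22,[447.5,300,-.137],"m22");print(q,s)
```

```text
grip 0.15058453529005444 24.99839812517166 16.4083 [ 442.2 -116.    48.1]
held 0.15340389822778636 [-1.2  0.1 -1.1]
at [632.4 -13.3  60.3] [632.52495008 -13.26834914   0.        ] [ 0.8 -0.7 -1.8]
t 21.0667
[ 4.69133919e+02 -3.13485105e+02 -4.36661440e-01] 0.9593805174037808
grip 0.15008741932864308 24.996344447135925 25.15 [ 469.  -313.4   48.1]
held 0.1510376718149678 [-0.3 -0.6 -3.3]
at [ 622.6 -148.9   60.3] [ 622.71369927 -148.91398806    0.        ] [ 0.4  0.  -3.5]
t 29.8417
[ 4.48348169e+02  2.99743464e+02 -2.16105165e-01] 0.9471245220156741
```

View pics/m22.png

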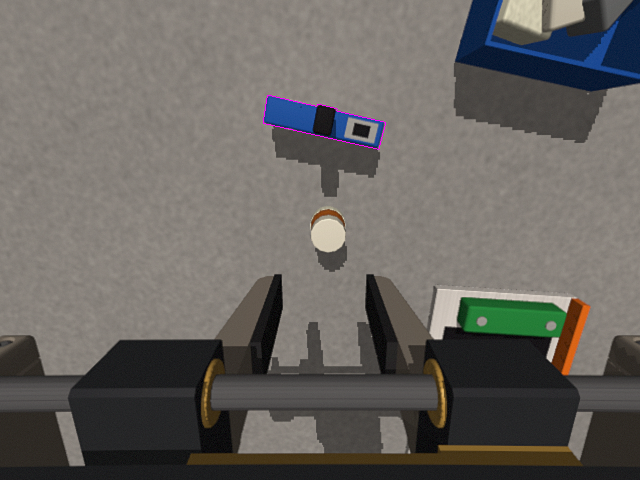

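The w22 outline fits at (324,122), with its window towards +x. I place it and then check all four from above.

Run:
```python
from h import *
pick([448.3,299.7,-.216]);put(22)
b=np.load("bank.npy")
robot.movep([530,-120,270],rot(b[2]))
robot.hold(.3);im=viewer.read_camera("wrist");cv2.imwrite("pics/end.png",im[...,::-1])
for w in LANE:
    p=place(np.array([[0,LANE[w],0.]]),b)[0];q0=[p[0],p[1],b[2],12]
    v=masks(f"feeder_w{w}_mid","wrist",feeder(w),q0)
    if v:
        q,s=fit(feeder(w),q0,v);d=place(np.array([[q[0]-b[0],q[1]-b[1],0.]]),[0,0,-b[2]])[0];print(w,d[:2].round(1),"want",LANE[w],"yaw",round(q[2]-b[2],3),round(s,3))
c=cam("wrist")
print(robot.observe()["t"])
```

```text
grip 0.14792664045964235 24.998487532138824 33.825 [448.3 299.8  48.1]
held 0.15246991592944942 [ 0.3  0.6 -1.2]
at [637.3  54.5  60.3] [637.43057548  54.55447032   0.        ] [ 0.5  0.6 -1.7]
t 38.8583
22 [ -1.2 102.1] want 102 yaw 0.007 0.907
33 [-1.1 33.3] want 34 yaw 0.0 0.963
44 [ -1.8 -34.5] want -34 yaw -0.02 0.933
58 [  -2.2 -102.8] want -102 yaw -0.018 0.936
40.35
```

View pics/end.png

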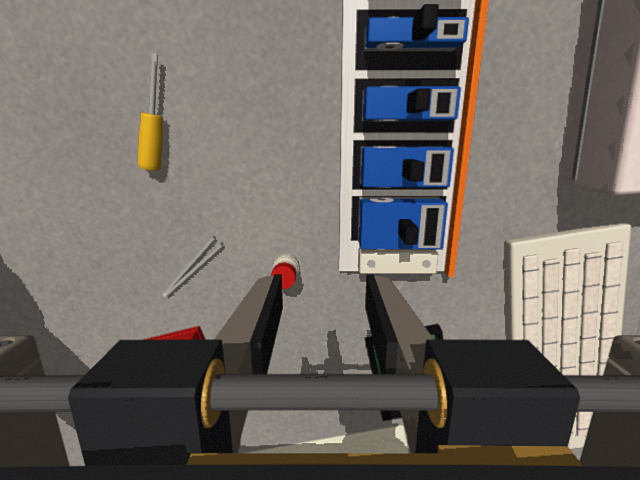

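All four feeders stand in lanes 1 to 4 at rows 30, 103, 167 and 224. They are centred, upright and released, with their windows towards the orange fence.

```bash
python3 -c "
from cell import robot
print(robot.job_done())"
```

```text
the job is handed in; nothing more can be done
None
```

I handed the job in after about 40 s: the four feeders stand released in width order from the green block, noses to the fence, each measured within about 2 mm and 0.02 rad of its lane centre; the system returned no verdict.

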